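# Shift a rebuilt gear-selector cover into third

## Task

The blue gear-selector cover is bolted down for its bench check, with its lever standing in neutral on the left-hand side of the H-shaped gate. With your fingertips only, never gripping the knob, push the lever across to the right-hand side of the gate and then forward, away from the robot, until it is fully home in the third slot (the far right one) and the third/fourth selector rod has slid out towards the robot; then take the hand away. Do not dip into any other slot on the way, push gently, and leave the oil can, the bolt and the nut where they are.

Things in the scene. Friction and masses are not known exactly. Their poses are not given: they have to be found in the camera images.
- cover: Blue cast gear-selector cover, fixed; its dark steel foot plate is 150 x 118 mm and lies on a 3 mm black rubber mat. Origin: middle of the foot plate's underside. x = forward, away from the robot (turned about the vertical from the robot's x by -0.56 to +0.16 rad, mostly to the right), y = left, z = up.
- gate_centre (a point): Middle of the H-shaped gate, on the top face of the bright steel plate (95 x 88 x 6 mm) on top of the cover, 160 mm above the bench. Axes as the cover's: x = forward along the slots, y = left across them, z = up. The neutral channel runs along y through this point. Nothing but the lever's rod stands between the plate and the knob.
- gate: The gate plate, origin 3 mm below gate_centre. Four slots leave the neutral channel 16.5 mm left and right of the middle: first = far left, second = near left, third = far right, fourth = near right. Channel and slots are 17 mm wide and end 27.5 mm before and behind the middle; the tongues between the slots have round noses. The gate stops the lever hard.
- lever: Gear lever: straight bright rod, 12 mm thick, black ball knob at the top. Origin: its ball pivot, 65 mm straight below gate_centre; z axis along the rod to the knob. The knob's centre is 165 mm from the pivot. With a = across, f = forward, it is at 165 mm x (sin f, -cos f sin a, cos f cos a) from the pivot, in the axes of gate_centre.
- knob (a point): Centre of the black ball knob, 36 mm in diameter: 260 mm above the bench with the lever upright, about 249 mm in third gear. It takes about 2 to 4 N at the knob to move the lever; it stays where it is left.
- across (a joint): Tilt of the lever across the gate, rad: 0 = middle, positive = to the right. About -0.26 in line with the first and second slots, +0.26 in line with the third and fourth; the gate stops it at about 0.30 either way. Starts anywhere from -0.25 to -0.06.
- forward (a joint): Tilt of the lever along the slots, rad: 0 = neutral, positive = forward, away from the robot; the end of the third slot stops it at about +0.32. Starts within 0.02 of neutral.
- rod_34 (a joint): Third/fourth selector rod, bright steel, 13 mm thick, coming out of the cover's robot-facing wall 33 mm above the bench, the left one of two (the lever's foot moves opposite to its knob). Metres: 0 = neutral, positive = slid out towards the robot. Moved only by the lever's foot; about 0.014 with the lever home in third.
- rod_12 (a joint): First/second selector rod, the same, the right one of the two. Metres, 0 = neutral, where it stays in this job.
- oil_can: Green pump oil can, 66 mm in diameter, 172 mm high, loose, standing on the bench right of the mat; origin at the centre of its foot. To be left alone.
- bolt: Bright hex bolt, 58 mm long, 18 mm high, loose, lying on the black mat between the robot and the cover; origin at the middle of its underside, y along it. To be left alone.
- nut: Bright hex nut, 27 x 24 x 13 mm, loose, lying on the black mat between the robot and the cover; origin at the middle of its underside. To be left alone.

How it is judged:
By the outcome, as a careful person would: the job done as asked, in the order asked, and still so for the second after the job is handed in, with the robot touching nothing.
It also fails if it takes over 35 s, if anything falls off the work surface, if the arm or the gripper's body presses on something with over 40 N, if the wrist force passes 120 N, or if a joint passes its speed limit or range.

## Robot

A 6-joint arm with a two-finger parallel gripper is mounted at the origin on the work surface; the furniture and walls round the work are solid. World frame = base frame: x ahead of the robot, y to its left, z up, the work surface at z = 0. Lengths are in mm, angles in degrees, forces in N, time in s.
With the tool pointing down it reaches from about 350 to 875 mm from the base axis. Payload 4.2 kg.
Tool frame: the origin (TCP) lies at the very end of the fingers, on their centre line; the grasp point (between the pads) lies 19 mm behind it; z points along the fingers, y is the line along which they close (so a half turn about z gives the same grasp; the last joint's range is limited). The gripper opens to 85 mm and grips with 20 to 120 N. Pads are 22 mm wide; open, the fingers measure 114 mm over their backs; the gripper's body (76 mm by 85 mm) begins 54 mm behind the grasp point. The pads swing forward as they close: fully open they stand 13 mm farther back than shut.
Start: joints at [88.442, 22.042, 0.453, 0, -68.411, -14.817], TCP at [176.171, 599.636, 231.312] pointing down, gripper open.
Joint ranges: [-179.83, 179.83], [-69.29, 118.12], [-61.27, 80.66], [-181.25, 117.63], [-171.15, -9.14], [-177.46, 177.46]. Speed limits (degrees/s): [159.86, 159.86, 180, 180, 180, 180].

## Interface

Orientations are given as [roll, pitch, yaw] about the fixed x, y, z axes, in that order (R = Rz(yaw) Ry(pitch) Rx(roll)).
In Python, from cell import bot gives the robot as it stands.
- The arm moves only by the tool servo_tool, never from a script. Its argument "rows" is a list of rows, each a list of 7 numbers: the opening, from -1 (shut) to 1 (fully open), then the shift along the tool's x, y, z in cm, then the turn, a rotation vector about the tool's x, y, z in degrees. In form: [[claw, tx, ty, tz, wx, wy, wz], ...]. A call has 1 to 8 rows; each row is the pose to reach, as a shift and turn from the pose commanded when the call began, along the tool's axes at that moment; what a row does not reach only later rows make up. A row lasts 1/8 s, in which the tool goes at most 62.5 mm and 10.7 degrees, less where a joint would pass 70% of its speed; a pose out of reach is approached as far as the arm can. A call with a gripper value outside its range is refused whole. The fingers move at their own pace and stop on an object; the grip force is fixed at half the most. Time passes only in rows, so rows that repeat a pose let the fingers close. It gives the time, the measured TCP pose, the force, the opening and the grip force at its end, in the units of the state.
- bot.sense(): the state, without advancing time (a new reading comes with each control period).
- bot.read_camera(name): name is "scene" or "top"; returns a dict with "color" (480x640x3 uint8, red, green, blue), "range_z" (480x640 float32, mm along the optical axis (not along the pixel's ray), 0 where there is no reading), "fx", "fy", "cx", "cy" (pixels), "distortion" ([k1, k2, p1, p2, k3] as OpenCV has them; the pictures are not rectified), "R" (3x3) and "t" (3): a world point X has camera coordinates R X + t. Camera axes: x right, y down, z forward; pixel columns grow to the right and rows downward; lengths in mm; the calibration is good to about 2 mm. A picture is of the moment at which its call begins.
- bot.close_job(): hands the job in; it is judged then, once.
The state is a dict: "clock": time; "q": joint angles; "qd": joint speeds; "joint_efforts": joint torques, N m; "position": TCP position; "orientation": TCP orientation; "force": force on the tool from outside, world axes, zero at the start; "wrist_torque": the same for the moment, N m; "opening": finger opening in mm; "grip_force": force on a finger pad.
Only numpy, scipy, OpenCV 4.12 (cv2) and the standard library are available. Lean on these libraries where they do the work, as an engineer would, in place of code of your own. Each camera call takes 0.05 s, during which the arm holds its last target. There are 200 camera calls.

## Working session

There is one attempt and no reset: what is moved stays moved. The work goes in short steps, Python scripts to look and compute and a tool call to move; the robot and the scene stay as the last step left them, time stands still between calls to the robot, and variables do not carry over. Pictures are saved under pics/ and viewed, at most 10 in all, crops included, and the job is handed in when it is done.

Besides the shell and the picture viewer there is one more tool, called after "Call:" as a command line: name --pt "numbers of a row" for each row, then --argument value for the rest. servo_tool: Moves the arm, as the interface text tells. Its arguments: {"type":"object","properties":{"rows":{"type":"array","items":{"type":"array","items":{"type":"number"}}}},"required":["rows"]}

```bash
mkdir -p pics; python3 - <<'E'
from cell import bot
import cv2,numpy as np
s=bot.sense();print(s['clock'],s['position'],s['orientation'],s['opening'])
for n in("scene","top"):
    c=bot.read_camera(n);cv2.imwrite(f"pics/{n}0.png",c["color"][:,:,::-1]);np.savez(f"{n}0.npz",**c)
    print(n,c['fx'],c['cx'],c['cy'],c['distortion'],np.round(-c['R'].T@c['t']),np.round(c['R'],2).tolist())
E
```

```text
0.0 [176.01114938 599.10878025 230.22241691] [ 1.79876717e+02 -4.59738925e-03 -1.63878009e+01] 85.19464289758544
scene 490.44677031045313 327.3152170236438 232.8464956209632 [0.01393719 0.         0.         0.         0.        ] [  99. -410.  579.] [[0.92, -0.39, 0.01], [-0.17, -0.44, -0.88], [0.35, 0.81, -0.47]]
top 542.4905988742972 306.05320769248834 234.22835888120102 [-0.05580943  0.          0.          0.          0.        ] [ 374.  292. 1191.] [[-0.01, -1.0, -0.0], [-1.0, 0.02, -0.04], [0.04, 0.0, -1.0]]
```

View pics/scene0.png

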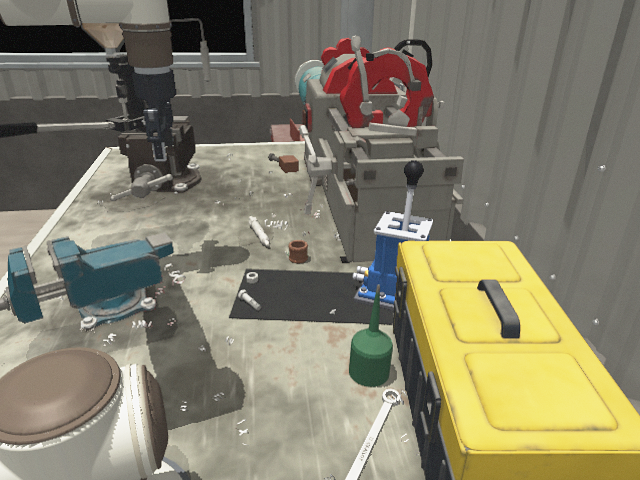

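View pics/top0.png

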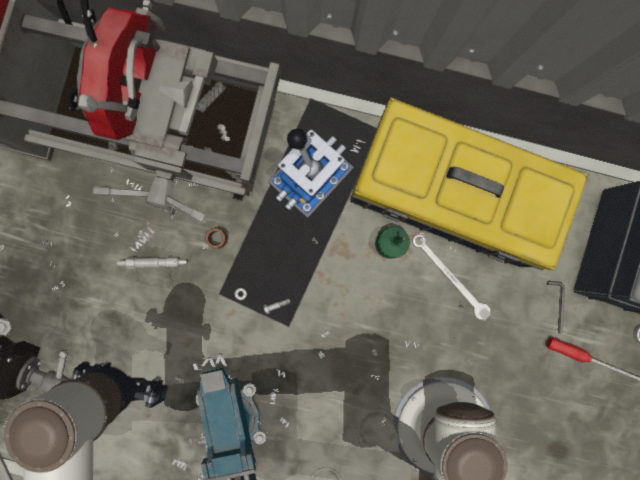

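Scene view: the blue cover is at about (385,265) with its knob at (413,173), the toolbox is right of it and the oil can is at (370,355). Top view: the gate plate is at about (312,163), knob (297,138), bolt (277,305), nut (240,294), oil can (393,240).

```bash
cat > h.py <<'E'
import numpy as np,cv2
def und(c,p):
    K=np.array([[c['fx'],0,c['cx']],[0,c['fy'],c['cy']],[0,0,1.]])
    q=cv2.undistortPoints(np.array(p,float).reshape(-1,1,2),K,np.array(c['distortion'],float)).reshape(-1,2)
    d=np.c_[q,np.ones(len(q))]@c['R']; return -c['R'].T@c['t'],d
def plane(c,p,z):
    o,d=und(c,p); return o+d*((z-o[2])/d[:,2])[:,None]
def proj(c,X):
    K=np.array([[c['fx'],0,c['cx']],[0,c['fy'],c['cy']],[0,0,1.]])
    return cv2.projectPoints(np.array(X,float).reshape(-1,1,3),cv2.Rodrigues(np.array(c['R']))[0],np.array(c['t'],float),K,np.array(c['distortion'],float))[0].reshape(-1,2)
def tri(c1,p1,c2,p2):
    (o1,d1),(o2,d2)=und(c1,[p1]),und(c2,[p2]);d1=d1[0];d2=d2[0]
    s=np.linalg.lstsq(np.c_[d1,-d2],o2-o1,rcond=None)[0]
    a,b=o1+s[0]*d1,o2+s[1]*d2
    return (a+b)/2,np.linalg.norm(a-b)
def knob(c,box):
    x0,y0,x1,y1=box;m=(c['color'][y0:y1,x0:x1].max(2)<60).astype(np.uint8)
    m=cv2.morphologyEx(m,cv2.MORPH_OPEN,np.ones((5,5),np.uint8))
    n,l,st,ce=cv2.connectedComponentsWithStats(m);return [(np.round(ce[i]+[x0,y0],1).tolist(),st[i].tolist()) for i in range(1,n)]
E
python3 - <<'E'
from h import *
t=dict(np.load('top0.npz'));s=dict(np.load('scene0.npz'))
kt=knob(t,(280,120,316,154));ks=knob(s,(395,150,435,200));print(kt,ks)
for a in kt:
  for b in ks: print(tri(t,a[0],s,b[0]))
im=t['color'][110:230,250:370,::-1];big=cv2.resize(im,None,fx=5,fy=5,interpolation=cv2.INTER_CUBIC)
im2=s['color'][150:310,345:475,::-1];big2=cv2.resize(im2,None,fx=3.75,fy=3.75,interpolation=cv2.INTER_CUBIC)[:600,:200*3]
cv2.imwrite('pics/c1.png',big)
# plate heights by depth
p=cv2.inRange(t['color'],(190,190,190),(255,255,255));p[:120]=0;p[210:]=0;p[:,:265]=0;p[:,360:]=0
ys,xs=np.nonzero(p);print(len(xs));P=[]
o,d=und(t,np.c_[xs,ys]);P=o+d*t['range_z'][ys,xs][:,None]
k=abs(P[:,2]-160)<12;print(k.sum(),P[k].mean(0))
pl=plane(t,np.c_[xs,ys][k],160)[:,:2]
print(cv2.minAreaRect(pl.astype(np.float32)),)
E
```

```text
[([300.5, 133.6], [8, 0, 28, 29, 473])] [([413.1, 173.7], [9, 14, 19, 21, 286])]
(array([587.78527042, 302.61078783, 250.30998798]), np.float64(10.14014920378347))
1170
1130 [550.91732191 278.80590976 159.96115015]
((557.6283569335938, 281.50225830078125), (85.17988586425781, 93.45389556884766), 46.70180892944336)
```

View pics/c1.png

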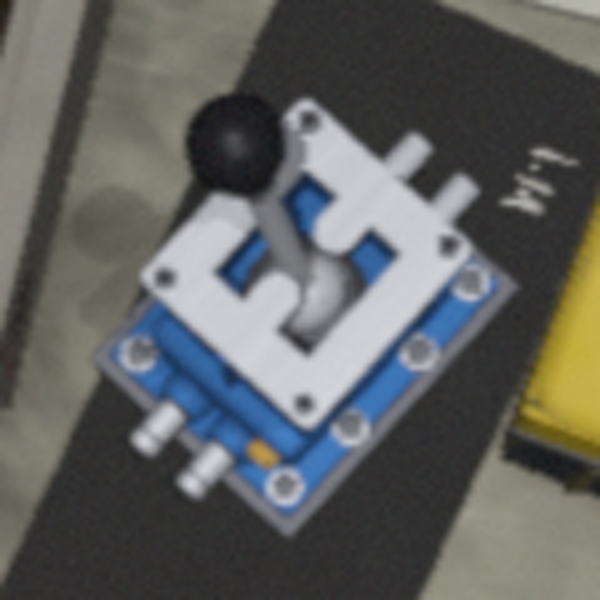

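Crop (5x, origin 250,110): the plate corners are at (305,100), (468,245), (305,428), (140,275), and the knob is at (236,143), which is full-image (297.2,138.6). The rods come out at the lower left, so forward points up-right, and the third slot is the opening at (380,245).

```bash
python3 - <<'E'
from h import *
t=dict(np.load('top0.npz'));s=dict(np.load('scene0.npz'))
C=np.array([[305,100],[468,245],[305,428],[140,275]])/5+[250,110]
P=plane(t,C,160);print(P.round(1).tolist())
g=P.mean(0);print('g',g,'sides',np.linalg.norm(np.roll(P,-1,0)-P,axis=1))
f=((P[1]-P[2])+(P[0]-P[3]))[:2];yaw=np.arctan2(f[1],f[0]);print('yaw',np.degrees(yaw),yaw)
F=plane(t,np.array([[95,355],[290,532],[520,285]])/5+[250,110],8)
print('foot',F.round(1).tolist(),np.linalg.norm(np.diff(F,axis=0),axis=1),np.degrees(np.arctan2(*(F[2]-F[1])[[1,0]])),'mid',(F[0]+F[2])/2)
k=plane(t,[[297.2,138.6]],256)[0]
c,sn=np.cos(yaw),np.sin(yaw);d=(k-g)[:2];lf=np.array([c*d[0]+sn*d[1],-sn*d[0]+c*d[1]])
print('knob',k,'cover fwd/left',lf,'a',-np.arcsin(lf[1]/165),'f',np.arcsin(lf[0]/165))
print('tri',tri(t,[297.2,138.6],s,[413.1,173.7]), 'reproj scene',proj(s,k),proj(s,g))
# depth obstacles >200 mm within 300 mm of gate
for n,cam in(('top',t),('scene',s)):
    ys,xs=np.nonzero(cam['range_z']>0);o,dd=und(cam,np.c_[xs,ys]);X=o+dd*cam['range_z'][ys,xs][:,None]
    r=X[:,:2]-g[:2];fw=c*r[:,0]+sn*r[:,1];le=-sn*r[:,0]+c*r[:,1]
    H=[[int(X[(abs(fw-a)<25)&(abs(le-b)<25)][:,2].max(initial=-1)) for b in range(250,-251,-50)] for a in range(200,-251,-50)]
    print(n,'rows fwd 200..-250, cols left 250..-250');print(np.array(H))
E
```

```text
[[619.9, 280.7, 160.0], [562.7, 219.1, 160.0], [493.2, 282.6, 160.0], [553.0, 344.9, 160.0]]
g [557.21501395 281.82526847 160.        ] sides [84.09136018 94.24614542 86.41911436 92.78224535]
yaw -43.12812319081783 -0.7527277498854938
foot [[544.3, 373.0, 8.0], [465.1, 288.6, 8.0], [572.4, 185.8, 8.0]] [115.7569403 148.5896743] -43.74348574050994 mid [558.35067653 279.40500572   8.        ]
knob [582.27695442 305.9726754  256.        ] cover fwd/left [ 1.78293387 34.75657158] a -0.2122356259574895 f 0.010805870102878836
tri (array([583.96152062, 306.02242408, 248.9041159 ]), np.float64(0.24061956716661662)) reproj scene [[412.64057035 170.21497672]] [[403.05672126 224.56151089]]
top rows fwd 200..-250, cols left 250..-250
[[ -1  -1  -1   0   4   5 188 193 194 195 215]
 [ -1  -1   5   8   9   9 192 194 194 216 214]
 [ -1 159 254  10  13  42 189 194 194 194 195]
 [159 239 255 252 166 166 179 194 193 188 186]
 [283 280 254 254 277 273 164 185 182 161 173]
 [314 318 215 254 253 164 167  10   6  64  66]
 [435 319 289 252 254  43  11  10   7   7   7]
 [433 428 256 237 159   9   9   8   9   6   7]
 [456 256 255 244 248   8  11  10   8   5   5]
 [158 229 212 227  42   8  10  16  22   8  22]]
scene rows fwd 200..-250, cols left 250..-250
[[ -1  -1  -1  -1  -1  -1 185 191 192 192 212]
 [ -1  -1  -1  -1  -1  -1 191 192 192 212 213]
 [ -1 157 251  -1  -1  -1 185 192 192 192 192]
 [  0 236 252 251 165 163 165 191 192 186 185]
 [281 280 252 252 275 272 163 184 178 170 173]
 [309 316  -1 253 252 163 166   7   4   3   4]
 [434 314 290 251 252  42   7   8   6   4   4]
 [444 428 254 235 158   8   7   7   8   4   4]
 [455 256 253 231 248   7   7   7   7   4   4]
 [114 228 208 209  41   7   8  20  20   7  21]]
```

```bash
python3 - <<'E'
from h import *
t=dict(np.load('top0.npz'));s=dict(np.load('scene0.npz'))
g=np.array([557.3,281.5]);yaw=np.radians(-43.3);c,sn=np.cos(yaw),np.sin(yaw)
for n,cam in(('top',t),('scene',s)):
    ys,xs=np.nonzero(cam['range_z']>0);o,dd=und(cam,np.c_[xs,ys]);X=o+dd*cam['range_z'][ys,xs][:,None]
    r=X[:,:2]-g;fw=c*r[:,0]+sn*r[:,1];le=-sn*r[:,0]+c*r[:,1]
    H=[[int(X[(abs(fw-a)<=5)&(abs(le-b)<=5)][:,2].max(initial=-1)) for b in range(140,9,-10)] for a in range(60,-101,-10)]
    print(n,list(range(140,9,-10)))
    for a,h in zip(range(60,-101,-10),H):print(a,h)
E
```

```text
top [140, 130, 120, 110, 100, 90, 80, 70, 60, 50, 40, 30, 20, 10]
60 [253, 5, 4, 4, 2, 4, 5, 6, -1, -1, -1, -1, -1, -1]
50 [254, 250, 6, 2, 2, -1, -1, -1, -1, -1, 163, 163, 160, 162]
40 [253, 254, 4, 3, 3, -1, -1, -1, -1, -1, 166, 166, 163, 166]
30 [255, 254, 252, 4, 4, -1, -1, -1, -1, -1, 162, 163, 163, 163]
20 [252, 253, 253, 209, 4, 1, 2, 4, -1, -1, 267, 267, 157, 163]
10 [220, 254, 253, 252, 2, 5, 7, 6, -1, 268, 275, 274, 271, 159]
0 [219, 251, 253, 253, 245, 5, 4, 6, -1, 274, 276, 277, 272, 189]
-10 [217, 219, 251, 254, 253, 4, 2, 7, -1, 268, 274, 274, 273, 165]
-20 [-1, 219, 249, 254, 253, 247, 4, 4, -1, -1, 262, 267, 159, 163]
-30 [-1, 218, 219, 254, 251, 253, 4, 4, 0, -1, 164, 163, 163, 163]
-40 [-1, -1, 220, 250, 252, 254, 248, 3, 16, 27, 165, 165, 164, 163]
-50 [61, -1, 218, 221, 252, 253, 253, 4, 16, 27, 162, 163, 162, 162]
-60 [62, -1, -1, 220, 249, 253, 254, 251, 13, 31, 32, 26, 46, 65]
-70 [65, 63, -1, -1, 220, 252, 254, 253, 15, 21, 25, 24, 41, 44]
-80 [64, 65, -1, -1, 220, 220, 252, 253, 252, 6, 9, 6, 39, 43]
-90 [62, -1, -1, -1, 234, 237, 251, 254, 252, 5, 9, 5, 40, 
[... 566 characters left out ...]
 -1, -1, -1, -1, 275, 274, 272, 193]
-10 [-1, 129, 251, 252, 252, -1, -1, -1, -1, -1, 271, 272, 267, 161]
-20 [-1, -1, 131, 251, 252, 251, -1, -1, -1, 159, 162, 162, 163, 162]
-30 [-1, -1, 130, 251, 251, 253, 233, -1, -1, -1, 161, 161, 162, 163]
-40 [-1, -1, -1, 250, 252, 252, 251, -1, -1, -1, 165, 166, 162, 162]
-50 [-1, -1, -1, -1, 250, 252, 252, 225, -1, -1, 160, 161, 162, 161]
-60 [-1, -1, -1, -1, 129, 252, 253, 251, -1, -1, -1, -1, -1, 45]
-70 [-1, -1, -1, -1, 131, 251, 252, 252, 248, -1, -1, -1, 42, 41]
-80 [-1, -1, -1, 1, 2, 131, 251, 252, 251, 3, 5, -1, 40, 42]
-90 [-1, -1, -1, -1, 2, 129, 251, 252, 252, 252, 4, -1, 40, 41]
-100 [-1, -1, -1, -1, -1, 3, 131, 251, 251, 252, 6, 5, 5, 4]
```

Call:
servo_tool --pt "-1 0 0 -5 0 0 0" --pt "-1 0 0 -10 0 0 0" --pt "-1 4 1 -13 0 0 9" --pt "-1 9 2.5 -13 0 0 18" --pt "-1 14 4 -13 0 0 26.9" --pt "-1 19 5.2 -13 0 0 26.9" --pt "-1 24 6.6 -13 0 0 26.9" --pt "-1 24 6.6 -13 0 0 26.9"

```text
clock: 1.1
position: [390.2, 466.5, 360.6]
orientation: [179.9, -0.0, -43.6]
force: [-0.2, 0.6, 0.7]
opening: -0.3
grip_force: 0.0
```

```bash
cat > st.py <<'E'
from cell import bot
import numpy as np
def st(g=(557.3,281.5),yawd=-43.3):
    s=bot.sense();y=np.radians(yawd);c,sn=np.cos(y),np.sin(y);r=s['position'][:2]-np.array(g)
    print('t',s['clock'],'pos',np.round(s['position'],1),'rpy',np.round(s['orientation'],1),'F',np.round(s['force'],1),'open',round(s['opening'],1),'fwd %.1f left %.1f z %.1f'%(c*r[0]+sn*r[1],-sn*r[0]+c*r[1],s['position'][2]),'q',np.round(s['q']))
    f=s['force'];print('F fwd %.1f left %.1f'%(c*f[0]+sn*f[1],-sn*f[0]+c*f[1]))
if __name__=='__main__':st()
E
python3 st.py
```

```text
t 1.1 pos [390.2 466.5 360.6] rpy [179.9  -0.  -43.6] F [-0.2  0.6  0.7] open -0.3 fwd -248.5 left 20.1 z 360.6 q [ 65.  17.  12.   0. -84. -19.]
F fwd -0.6 left 0.3
```

Call:
servo_tool --pt "-1 5 -1 0 0 0 0" --pt "-1 10 -2 0 0 0 0" --pt "-1 15 -3 0 0 0 0" --pt "-1 20 -4.2 0 0 0 0" --pt "-1 25.1 -5.2 0 0 0 0.0" --pt "-1 25.1 -5.2 3 0 0 0" --pt "-1 25.1 -5.2 6 0 0 0" --pt "-1 25.1 -5.2 6 0 0 0"

```text
clock: 2.1
position: [604.8, 334.4, 297.7]
orientation: [179.6, 0.1, -43.2]
force: [0.0, 0.4, 0.8]
opening: 0.3
grip_force: 0.0
```

```bash
python3 - <<'E'
from st import *;from h import *
st()
for n,b in(("scene",(340,90,500,320)),("top",(240,80,380,220))):
    c=bot.read_camera(n);np.savez(n+'1.npz',**c)
    x0,y0,x1,y1=b;k=600/(y1-y0)/ (1 if n=='scene' else 1.3)
    cv2.imwrite(f'pics/{n}1.png',cv2.resize(c['color'][y0:y1,x0:x1,::-1],None,fx=k,fy=k,interpolation=cv2.INTER_CUBIC));print(k)
E
```

```text
t 2.1 pos [604.8 334.4 297.7] rpy [ 1.796e+02  1.000e-01 -4.320e+01] F [0.  0.4 0.8] open 0.3 fwd -1.7 left 71.0 z 297.7 q [ 42.  27.  18.  -0. -81.   4.]
F fwd -0.3 left 0.3
2.608695652173913
3.2967032967032965
```

View pics/scene1.png

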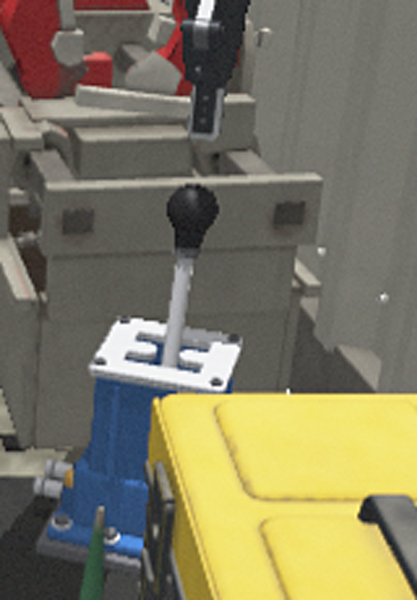

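View pics/top1.png

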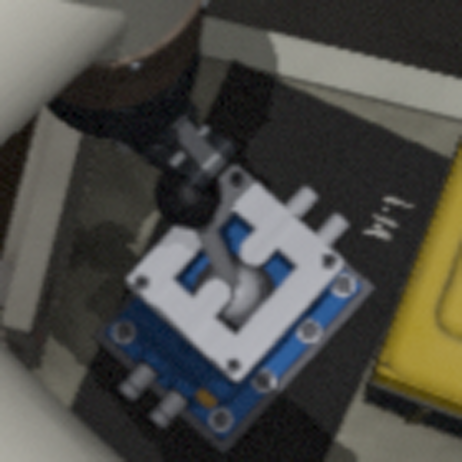

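Scene crop: the shut fingertip (205,135) hangs behind and above the knob (190,210). Top crop: it lies up-left of the knob (185,198), and the lever has not moved. Descending.

Call:
servo_tool --pt "-1 0.2 0 1 0 0 0" --pt "-1 0.4 0 2 0 0 0" --pt "-1 0.4 0 3 0 0 0" --pt "-1 0.4 0 4 0 0 0" --pt "-1 0.4 0 5.1 0 0 0" --pt "-1 0.4 0 5.1 0 0 0"

```text
clock: 2.95
position: [608.6, 331.4, 248.8]
orientation: [179.8, 0.0, -43.3]
force: [-0.4, 0.4, 0.3]
opening: -0.1
grip_force: 0.0
```

```bash
python3 st.py
```

```text
t 2.95 pos [608.6 331.4 248.8] rpy [179.8   0.  -43.3] F [-0.4  0.4  0.3] open -0.1 fwd 3.1 left 71.5 z 248.8 q [ 42.  28.  13.  -0. -75.   5.]
F fwd -0.6 left 0.0
```

Call:
servo_tool --pt "-1 -0.1 0.5 0.1 0 0 0" --pt "-1 -0.1 1 0.1 0 0 0" --pt "-1 -0.1 1.5 0.1 0 0 0" --pt "-1 -0.1 2 0.1 0 0 0" --pt "-1 -0.1 2.5 0.1 0 0 0" --pt "-1 -0.1 3 0.1 0 0 0"

```text
clock: 3.7
position: [587.4, 310.1, 249.0]
orientation: [180.0, 0.0, -43.3]
force: [1.9, 1.7, 2.1]
opening: -0.3
grip_force: 1.0
```

```bash
python3 - <<'E'
from st import *;from h import *
st()
t,s=bot.read_camera('top'),bot.read_camera('scene')
for n,c,b in(("s2",s,(360,110,480,230)),("t2",t,(260,90,360,190))):
    x0,y0,x1,y1=b;cv2.imwrite(f'pics/{n}.png',cv2.resize(c['color'][y0:y1,x0:x1,::-1],(400,400),interpolation=cv2.INTER_CUBIC))
a,b=cv2.imread('pics/s2.png'),cv2.imread('pics/t2.png');cv2.imwrite('pics/m2.png',np.hstack([a,b]))
E
```

```text
t 3.7 pos [587.4 310.1 249. ] rpy [180.    0.  -43.3] F [1.9 1.7 2.1] open -0.3 fwd 2.3 left 41.4 z 249.0 q [ 42.  25.   8.  -0. -73.   5.]
F fwd 0.2 left 2.5
```

View pics/m2.png

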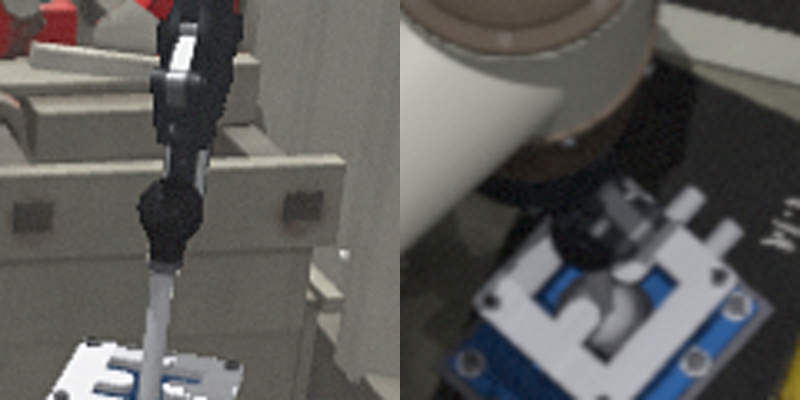

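Left half (scene): the fingertip sits behind the knob (170,220). Right half (top): the knob at (592,240) has moved right and the push is about 2.5 N. Continuing.

Call:
servo_tool --pt "-1 0 0.5 0 0 0 0" --pt "-1 0 1 0.1 0 0 0" --pt "-1 0 1.5 0.2 0 0 0" --pt "-1 0 2 0.3 0 0 0" --pt "-1 0 2.5 0.3 0 0 0" --pt "-1 0 3 0.3 0 0 0" --pt "-1 0 3.5 0.3 0 0 0" --pt "-1 0 4 0.3 0 0 0"

```text
clock: 4.8
position: [560.0, 281.1, 245.9]
orientation: [180.0, 0.0, -43.3]
force: [0.4, 1.3, -1.2]
opening: -0.2
grip_force: 0.6
```

```bash
cat > see.py <<'E'
from st import *;from h import *
def see():
    st();G=np.array([557.3,281.5,95]);c,sn=np.cos(np.radians(-43.3)),np.sin(np.radians(-43.3))
    t,s=bot.read_camera('top'),bot.read_camera('scene')
    # rod axis pixels in scene: lean from bright thin rod; knob blob in scene
    r=[k for k in knob(s,(370,140,470,230))];print('scene blobs',r)
    print('top blobs',knob(t,(270,100,370,210)))
    for n,cm,b in(("s",s,(360,110,480,230)),("t",t,(260,90,360,190))):
        x0,y0,x1,y1=b;cv2.imwrite(f'pics/_{n}.png',cv2.resize(cm['color'][y0:y1,x0:x1,::-1],(400,400),interpolation=cv2.INTER_CUBIC))
    import time;n=f'pics/m{int(time.time())}.png';cv2.imwrite(n,np.hstack([cv2.imread('pics/_s.png'),cv2.imread('pics/_t.png')]));print(n)
    # predicted knob pixels for candidate tilts
    for a,f in((.2,0),(.24,0),(.27,0),(.3,0),(.26,.3)):
        l=165*np.array([np.sin(f),-np.cos(f)*np.sin(a),np.cos(f)*np.cos(a)])
        X=G+[c*l[0]-sn*l[1],sn*l[0]+c*l[1],l[2]];print(a,f,'scene',proj(s,X)[0].round(1),'top',proj(t,X)[0].round(1))
if __name__=='__main__':see()
E
python3 see.py
```

```text
t 4.8 pos [560.  281.1 245.9] rpy [180.    0.  -43.3] F [ 0.4  1.3 -1.2] open -0.2 fwd 2.2 left 1.5 z 245.9 q [ 41.  22.   2.  -0. -70.   5.]
F fwd -0.6 left 1.2
scene blobs [([413.7, 152.7], [31, 0, 24, 26, 360]), ([406.3, 182.5], [26, 28, 21, 30, 424])]
top blobs [([342.8, 161.7], [36, 17, 64, 93, 2344]), ([277.5, 199.5], [0, 86, 19, 24, 282]), ([361.1, 202.6], [83, 98, 17, 10, 102]), ([294.5, 208.0], [21, 107, 8, 3, 24])]
pics/m1796317126.png
0.2 0 scene [404.  182.9] top [325.4 165.1]
0.24 0 scene [403.2 185. ] top [328.1 167.7]
0.27 0 scene [402.5 186.7] top [330.1 169.7]
0.3 0 scene [401.8 188.4] top [332.1 171.6]
0.26 0.3 scene [431.  193.8] top [347.2 148.7]
```

Call:
servo_tool --pt "-1 0 0.4 0 0 0 0" --pt "-1 0 0.8 0 0 0 0" --pt "-1 0 1.2 0 0 0 0" --pt "-1 0 1.2 0 0 0 0"

```text
clock: 5.4
position: [551.9, 272.3, 246.5]
orientation: [180.0, -0.0, -43.3]
force: [0.2, 0.7, -0.7]
opening: -0.3
grip_force: 0.2
```

```bash
python3 see.py; cp $(ls -t pics/m17*|head -1) pics/m3.png
```

```text
t 5.4 pos [551.9 272.3 246.5] rpy [180.   -0.  -43.3] F [ 0.2  0.7 -0.7] open -0.3 fwd 2.4 left -10.3 z 246.5 q [ 41.  21.   0.   0. -70.   5.]
F fwd -0.4 left 0.6
scene blobs [([412.5, 154.0], [29, 0, 25, 29, 392]), ([405.2, 185.9], [25, 30, 20, 31, 411])]
top blobs [([271.3, 104.2], [0, 1, 4, 8, 29]), ([348.8, 168.9], [44, 21, 56, 89, 1574]), ([327.8, 163.6], [45, 51, 26, 27, 412]), ([280.6, 203.8], [2, 97, 17, 13, 146]), ([361.1, 202.6], [83, 98, 17, 10, 102]), ([294.5, 208.0], [21, 107, 8, 3, 24])]
pics/m1796317168.png
0.2 0 scene [404.  182.9] top [325.4 165.1]
0.24 0 scene [403.2 185. ] top [328.1 167.7]
0.27 0 scene [402.5 186.7] top [330.1 169.7]
0.3 0 scene [401.8 188.4] top [332.1 171.6]
0.26 0.3 scene [431.  193.8] top [347.2 148.7]
```

View pics/m3.png

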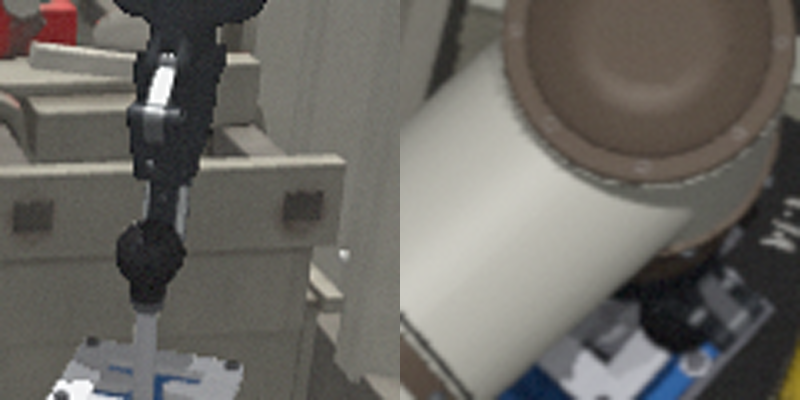

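Left half (scene): the knob at (150,252), full image (405,185.6), matches across ≈ 0.25 in neutral. I'll nudge it 2 mm more, then back off and go round behind the knob.

Call:
servo_tool --pt "-1 0 0.2 0 0 0 0" --pt "-1 0 0.2 0 0 0 0" --pt "-1 0 -0.8 0 0 0 0" --pt "-1 0 -2 0 0 0 0" --pt "-1 -2 -2 0 0 0 0" --pt "-1 -4.6 -2 0 0 0 0" --pt "-1 -4.6 -0.5 0 0 0 0" --pt "-1 -4.6 1 0 0 0 0"

```text
clock: 6.5
position: [510.9, 296.5, 246.2]
orientation: [180.0, -0.0, -43.2]
force: [-0.6, -0.0, 0.2]
opening: 0.4
grip_force: 0.0
```

Call:
servo_tool --pt "-1 0 1.0 0 0 0 0" --pt "-1 0 2.2 0 0 0 0" --pt "-1 0 2.2 0 0 0 0"

```text
clock: 6.88
position: [496.5, 280.1, 246.8]
orientation: [-180.0, -0.0, -43.3]
force: [-1.1, -0.3, 0.4]
opening: 0.3
grip_force: 0.0
```

```bash
python3 see.py; cp $(ls -t pics/m17*|head -1) pics/m4.png
```

```text
t 6.875 pos [496.5 280.1 246.8] rpy [-180.    -0.   -43.3] F [-1.1 -0.3  0.4] open 0.3 fwd -43.3 left -42.8 z 246.8 q [ 46.  16.  -6.   0. -68.   1.]
F fwd -0.6 left -0.9
scene blobs [([382.2, 154.8], [0, 0, 24, 31, 483]), ([377.5, 176.0], [4, 33, 8, 7, 56]), ([404.2, 188.0], [25, 37, 20, 25, 380])]
top blobs [([271.3, 104.7], [0, 1, 4, 9, 32]), ([348.1, 142.9], [37, 1, 63, 98, 1391]), ([325.6, 204.1], [48, 97, 17, 13, 142]), ([360.6, 202.5], [83, 98, 16, 10, 96])]
pics/m1796317194.png
0.2 0 scene [404.  182.9] top [325.4 165.1]
0.24 0 scene [403.2 185. ] top [328.1 167.7]
0.27 0 scene [402.5 186.7] top [330.1 169.7]
0.3 0 scene [401.8 188.4] top [332.1 171.6]
0.26 0.3 scene [431.  193.8] top [347.2 148.7]
```

View pics/m4.png

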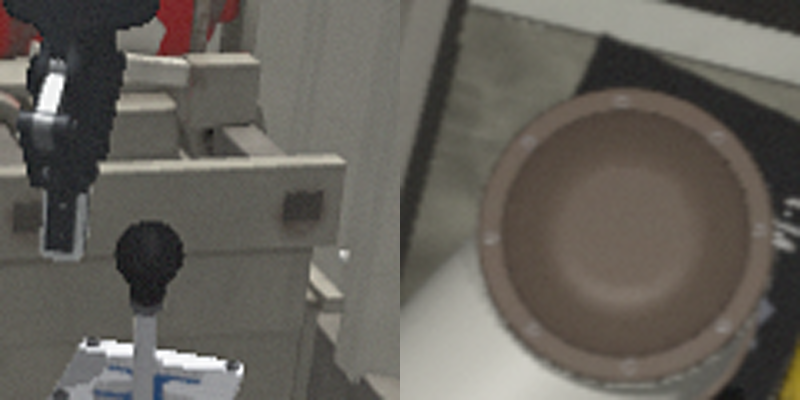

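Left half (scene): the lever stands at right neutral with the knob at (150,252), and the fingertip (65,255) is clear behind it on the robot's side. Pushing forward.

Call:
servo_tool --pt "-1 0.8 0 0.1 0 0 0" --pt "-1 1.5 0 0.2 0 0 0" --pt "-1 2 0 0.3 0 0 0" --pt "-1 2.5 0 0.4 0 0 0" --pt "-1 3 0 0.5 0 0 0" --pt "-1 3.5 0 0.5 0 0 0" --pt "-1 4 0 0.6 0 0 0"

```text
clock: 7.85
position: [526.2, 253.4, 240.5]
orientation: [-180.0, -0.0, -43.3]
force: [-2.6, 1.0, 2.7]
opening: -0.0
grip_force: 1.3
```

```bash
python3 see.py|head -4
```

```text
t 7.85 pos [526.2 253.4 240.5] rpy [-180.    -0.   -43.3] F [-2.6  1.   2.7] open -0.0 fwd -3.4 left -41.8 z 240.5 q [ 42.  18.  -5.   0. -68.   5.]
F fwd -2.6 left -1.1
scene blobs [([394.0, 141.5], [22, 0, 5, 4, 20]), ([406.8, 158.4], [22, 0, 27, 38, 532]), ([417.5, 190.6], [38, 39, 21, 26, 395]), ([400.5, 183.0], [27, 40, 8, 7, 56])]
top blobs [([271.3, 104.7], [0, 1, 4, 9, 32]), ([355.2, 172.2], [81, 69, 9, 7, 56]), ([336.0, 196.1], [45, 75, 36, 35, 621]), ([361.1, 202.6], [83, 98, 17, 10, 101])]
```

Call:
servo_tool --pt "-1 0.5 0 0.1 0 0 0" --pt "-1 1 0 0.2 0 0 0" --pt "-1 1.5 0 0.3 0 0 0" --pt "-1 1.9 0 0.4 0 0 0" --pt "-1 2.2 0 0.4 0 0 0"

```text
clock: 8.57
position: [542.0, 238.4, 235.8]
orientation: [180.0, 0.0, -43.3]
force: [-0.7, 2.9, -0.6]
opening: 0.1
grip_force: 1.3
```

```bash
python3 see.py|head -4
```

```text
t 8.575 pos [542.  238.4 235.8] rpy [180.    0.  -43.3] F [-0.7  2.9 -0.6] open 0.1 fwd 18.5 left -41.9 z 235.8 q [ 39.  19.  -4.  -0. -67.   7.]
F fwd -2.5 left 1.6
scene blobs [([419.9, 160.9], [34, 0, 29, 42, 572]), ([407.6, 144.6], [35, 2, 6, 6, 35]), ([413.5, 187.0], [40, 44, 8, 7, 56]), ([429.7, 194.6], [51, 44, 20, 24, 394]), ([414.0, 194.0], [42, 52, 5, 5, 25])]
top blobs [([271.3, 104.7], [0, 1, 4, 9, 32]), ([311.5, 103.5], [39, 1, 6, 6, 34]), ([339.9, 190.7], [45, 63, 42, 47, 846]), ([361.1, 202.6], [83, 98, 17, 10, 102])]
```

Still about 2.5 N, so it isn't at the stop yet. Continuing in 1.5 mm steps.

Call:
servo_tool --pt "-1 0.15 0 0 0 0 0" --pt "-1 0.3 0 0 0 0 0" --pt "-1 0.4 0 0 0 0 0" --pt "-1 0.4 0 0 0 0 0"

```text
clock: 9.18
position: [544.5, 235.6, 235.9]
orientation: [179.9, 0.0, -43.3]
force: [-1.1, 2.9, -1.8]
opening: -0.2
grip_force: 1.5
```

```bash
python3 st.py
```

```text
t 9.175 pos [544.5 235.6 235.9] rpy [179.9   0.  -43.3] F [-1.1  2.9 -1.8] open -0.2 fwd 22.2 left -42.2 z 235.9 q [ 39.  19.  -4.  -0. -68.   8.]
F fwd -2.8 left 1.4
```

Call:
servo_tool --pt "-1 0.1 0 0 0 0 0" --pt "-1 0.2 0 0 0 0 0" --pt "-1 0.2 0 0 0 0 0"

```text
clock: 9.55
position: [545.5, 234.7, 235.8]
orientation: [179.9, 0.1, -43.3]
force: [-4.2, 5.1, -2.7]
opening: 0.0
grip_force: 3.0
```

Call:
servo_tool --pt "-1 0.1 0 0 0 0 0" --pt "-1 0.2 0 0 0 0 0" --pt "-1 0.2 0 0 0 0 0"

```text
clock: 9.93
position: [546.1, 234.1, 235.6]
orientation: [179.9, 0.2, -43.3]
force: [-6.2, 6.5, -2.3]
opening: 0.1
grip_force: 4.8
```

```bash
python3 see.py|head -4
```

```text
t 9.925 pos [546.1 234.1 235.6] rpy [179.9   0.2 -43.3] F [-6.2  6.5 -2.3] open 0.1 fwd 24.4 left -42.2 z 235.6 q [ 39.  19.  -4.  -0. -68.   8.]
F fwd -9.0 left 0.4
scene blobs [([423.7, 161.3], [38, 0, 29, 43, 569]), ([411.4, 145.0], [39, 2, 6, 7, 40]), ([416.5, 187.5], [43, 45, 8, 6, 48]), ([432.8, 195.9], [54, 45, 21, 24, 396])]
top blobs [([271.3, 104.2], [0, 0, 4, 10, 36]), ([311.0, 103.0], [39, 1, 5, 5, 25]), ([340.9, 189.0], [45, 59, 46, 51, 915]), ([361.1, 202.6], [83, 98, 17, 10, 101])]
```

The force has risen to 9 N with little travel, so the lever is at the hard stop. Backing straight off, then up.

Call:
servo_tool --pt "-1 -0.5 0 0 0 0 0" --pt "-1 -2 0 0 0 0 0" --pt "-1 -5 0 0 0 0 0" --pt "-1 -6 0 -4 0 0 0" --pt "-1 -8 0 -8 0 0 0" --pt "-1 -12 0 -12 0 0 0" --pt "-1 -17 0 -14 0 0 0" --pt "-1 -21 0 -14 0 0 0"

```text
clock: 11.02
position: [394.1, 378.1, 379.5]
orientation: [-179.6, -0.0, -43.3]
force: [0.6, 0.6, -0.2]
opening: -0.0
grip_force: 0.0
```

Call:
servo_tool --pt "-1 0 -5 0 0 0 0" --pt "-1 0 -5 0 0 0 0"

```text
clock: 11.28
position: [429.6, 415.1, 374.4]
orientation: [179.9, -0.1, -43.2]
force: [-0.8, -0.0, -0.4]
opening: -0.2
grip_force: 0.0
```

```bash
python3 - <<'E'
from see import *
see()
s,t=bot.read_camera('scene'),bot.read_camera('top')
cr=lambda c,x0,y0,w:cv2.resize(c['color'][y0:y0+w,x0:x0+w,::-1],(400,400),interpolation=cv2.INTER_CUBIC)
cv2.imwrite('pics/end.png',np.hstack([cr(s,330,150,160),cr(t,210,110,220)]))
E
```

```text
t 11.275 pos [429.6 415.1 374.4] rpy [ 1.799e+02 -1.000e-01 -4.320e+01] F [-0.8 -0.  -0.4] open -0.2 fwd -184.5 left 9.6 z 374.4 q [ 60.  16.  12.   0. -86. -13.]
F fwd -0.5 left -0.6
scene blobs [([432.7, 197.5], [54, 48, 21, 21, 326])]
top blobs [([337.1, 144.7], [23, 1, 77, 109, 3267]), ([273.8, 169.5], [0, 63, 9, 14, 108]), ([272.8, 192.5], [0, 85, 8, 16, 98]), ([364.0, 204.1], [90, 101, 9, 7, 49]), ([277.7, 206.2], [0, 102, 16, 8, 100])]
pics/m1796317346.png
0.2 0 scene [404.  182.9] top [325.4 165.1]
0.24 0 scene [403.2 185. ] top [328.1 167.7]
0.27 0 scene [402.5 186.7] top [330.1 169.7]
0.3 0 scene [401.8 188.4] top [332.1 171.6]
0.26 0.3 scene [431.  193.8] top [347.2 148.7]
```

View pics/end.png

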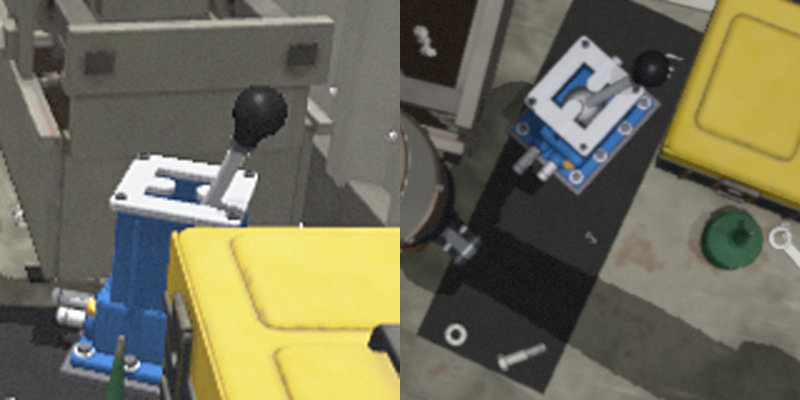

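The lever is home in the third slot: the scene knob at (432.7,197.5) fits forward ≈ 0.32. The left selector rod sticks out further than the right one, the hand is clear, and the oil can, bolt and nut have not moved. Handing in.

```bash
python3 -c "
from cell import bot
print(bot.close_job())"
```

```text
the job is handed in; nothing more can be done
None
```

The lever is pushed fully home in the third slot and the third/fourth rod has slid out towards the robot; the hand is clear, the oil can, bolt and nut were left alone, and the job is handed in at about 11 s.

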